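# Set the instrument lift's hydraulic lever to float

## Robot

A 6-joint arm with a two-finger parallel gripper is mounted at the origin on the work surface. World frame = base frame: x ahead of the robot, y to its left, z up, the work surface at z = 0. Lengths are in m, angles in rad, forces in N, time in s.
With the tool pointing down it reaches from about 0.35 to 0.775 m from the base axis. Payload 7.3 kg.
Tool frame: the origin (TCP) lies at the very end of the fingers, on their centre line; the grasp point (between the pads) lies 19 mm behind it; x points along the fingers, y is the direction in which the jaws open and shut, and the axes are right-handed (so a half turn about x gives the same grasp; the last joint's range is limited). The gripper opens to 92 mm and grips with 3 to 60 N. Pads are 19 mm wide; open, the fingers measure 130 mm over their backs; the gripper's body (75 mm by 190 mm) begins 47 mm behind the grasp point.
Start: joints at [-0.146, 0.342, 1.524, -0, 1.275, -0.146], TCP at [0.525, 0, 0.227] pointing down, gripper open.
Joint ranges: [-2.53, 2.53], [-0.77, 2.02], [0.04, 2.7], [-1, 4.14], [0.28, 2.66], [-3.11, 3.11]. Speed limits (rad/s): [2.57, 2.57, 3.14, 3.14, 3.14, 3.14].

## Interface

Orientations are given as [roll, pitch, yaw] about the fixed x, y, z axes, in that order (R = Rz(yaw) Ry(pitch) Rx(roll)).
In Python, from cell import observe, vision, job gives the robot as it stands.
- The arm moves only by the tool send_rows, never from a script. Its argument "motion" is a list of rows, each an object with "hand": the opening, from -1 (shut) to 1 (fully open), so that 0 is half open; "slide": the shift along the tool's x, y, z in mm, a list of three; "spin": the turn about the tool's x in rad. In form: [{"hand": hand, "slide": [tx, ty, tz], "spin": spin}, ...]. A call has 1 to 8 rows; each row shifts and turns the pose as measured when the row begins, along the tool's axes as they then stand; what a row does not reach is not made up. A row lasts 1/10 s, in which the tool goes at most 50 mm and 8.59 degrees, less where a joint would pass 70% of its speed; a pose out of reach is approached as far as the arm can. A call with a gripper value outside its range is refused whole. The fingers move at their own pace and stop on an object; "grip_force" is the grip in N (left out, the last holds). Time passes only in rows, so rows that do not move let the fingers close. It gives the time, the measured TCP pose, the force and the opening at its end, in the units of the state.
- observe(): the state, without advancing time (a new reading comes with each control period).
- vision.read_camera(name): name is "scene" or "side" or "wrist"; returns a dict with "pixels" (420x560x3 uint8, blue, green, red), "range_z" (420x560 float32, m along the optical axis (not along the pixel's ray), 0 where there is no reading), "fx", "fy", "cx", "cy" (pixels), "distortion" ([k1, k2, p1, p2, k3] as OpenCV has them; the pictures are not rectified), "world_from_camera" (4x4, takes a point from camera to world coordinates); the wrist camera has in their place "T_tool_cam" (4x4, takes a point from camera to tool coordinates, whose origin is the TCP and whose axes are the tool frame's). Camera axes: x right, y down, z forward; pixel columns grow to the right and rows downward; lengths in m; the calibration is good to about 2 mm. A picture is of the moment at which its call begins: read the wrist's pose just before it.
- job.hand_in(): hands the job in, once; it reports no verdict.
Trained networks look in a picture, given as the dict that the camera call returned (one of the last four; its "shot" number tells which), for a name from the list of things; names that differ only in an ending like _2 or _b are one class to them, and where a whole thing is asked for, a point or a joint stands for the part that bears it (a point fixed in the world has none). Each returns a list of dicts, best first, with "conf" (0 to 1); they miss things now and then, are a little off and sometimes report something else, mostly with a low value. They report only what shows in the picture. A call takes as long as a camera call.
- vision.search_frame(picture, thing): "uv" ([column, row] in pixels, amid what is visible of it).
- vision.cut_out(picture, thing): "mask" (420x560 bool, what is visible of it) and "uv" ([column, row] in pixels, amid what is visible of it).
The state is a dict: "time": time; "qpos": joint angles; "qvel": joint speeds; "joint_efforts": joint torques, N m; "tool_pos": TCP position; "tool_rot": TCP orientation; "contact_force": force on the tool from outside, world axes, zero at the start; "torque": the same for the moment, N m; "opening": finger opening in m.
Only numpy, scipy, OpenCV 4.12 (cv2) and the standard library are available. Lean on these libraries where they do the work, as an engineer would, in place of code of your own. Each camera call takes 0.05 s, during which the arm holds its last target.

## Task

Push the lift lever, the one with the crossbar handle, away from the robot, over its last and stiffer detent, and leave it resting in the float notch under the service duct. Leave the ball-handled clamp lever in the notch where it stands, and do not disturb the bottle, the spanner or the vial rack beside the console.

Things in the scene. Friction and masses are not known exactly. Their poses are not given: they have to be found in the camera images.
- console: fixed steel base plate 240 x 460 x 12 mm, origin on the bench, x axis away from the robot (the way the levers are pushed), y left, z up; plate from x = -110 to 130 mm. The two valves stand on it at y = +85 and -85 mm, x = 0, in either order, with the same axes. Its position and yaw vary.
- duct_edge (a point): middle of the lower near edge of a rigid white service duct above the levers; console's axes. Duct: 50 mm deep (x = 0 to 50 from here), y = +-230 mm, 50 mm high, underside 320 mm above the bench, at x = 10 mm of the console. Three round gauges, 44 mm wide at y = 0 and +-130 mm, stand 13 mm out of its near face. Its two posts, 26 mm wide, are at y = +-215 mm, x = 5 to 45.
- lift_valve: aluminium valve block of the lift, 110 (x) x 64 (y) x 64 mm, origin at the centre of its underside, 12 mm above the bench; axes as the console's. The lever's pivot lies 70 mm above the origin, its hinge along y. Notched steel quadrants of 68 mm greatest radius about the pivot stand 16 mm either side of the lever.
- lift_handle (a point): centre of the crossbar handle of the lift lever: a black bar 76 mm long (along the valve's y), 22 mm in diameter, on a steel rod 12 mm in diameter, 130 mm from the pivot.
- lift_lever (a joint): lever angle, rad, growing away from the robot; upright at 0.45. Notches (it stays anywhere in them): hold -0.08 (stop) to 0.03, lower 0.31 to 0.41, float 0.80 to the stop at 0.94 (leaning away, handle under the duct). Crests at 0.17 (4 N at the handle) and 0.61 (stiffer, 10 N); pushed over a crest it snaps on into the next notch. Starts between 0 and 0.35, settled after 0.5 s.
- clamp_valve: valve block of the clamp, same form and axes as the lift's.
- clamp_handle (a point): centre of the black ball handle (38 mm in diameter) of the clamp lever, otherwise the same lever as the lift's.
- clamp_lever (a joint): angle of the clamp lever in rad, same meaning; stands in its hold notch, near 0, and must stay in it.
- solvent_bottle: amber bottle with a white cap, 72 mm in diameter, 170 mm tall, origin at the centre of its foot; stands beside the console.
- spanner: steel spanner 180 mm long lying flat beside the console, origin at its middle.
- vial_rack: grey rack with vials, 90 x 160 x 60 mm, origin under its centre; stands beside the console.

How it is judged:
By the outcome, as a careful person would: the job done as asked, in the order asked, and still so for the second after the job is handed in, with the robot touching nothing.
It also fails if it takes over 32 s, if anything falls off the work surface, if the arm or the gripper's body presses on something with over 40 N, if the wrist force passes 120 N, or if a joint passes its speed limit or range.

## Working session

There is one attempt and no reset: what is moved stays moved. The work goes in short steps, Python scripts to look and compute and a tool call to move; the robot and the scene stay as the last step left them, time stands still between calls to the robot, and variables do not carry over. Pictures are saved under pics/ and viewed, and the job is handed in when it is done.

Besides the shell and the picture viewer there is one more tool, called after "Emit:" by a JSON object that holds its "name" and its "arguments". send_rows: Moves the arm, as the interface text tells. Its arguments: {"type":"object","properties":{"motion":{"type":"array","items":{"type":"object","properties":{"hand":{"type":"number"},"slide":{"type":"array","items":{"type":"number"}},"spin":{"type":"number"}}}},"grip_force":{"type":"number"}},"required":["motion"]}

```bash
ls; mkdir -p pics; cat > h.py <<'E'
import numpy as np, cv2
from cell import observe, vision, job
def R(rpy):
    from scipy.spatial.transform import Rotation
    return Rotation.from_euler('xyz',rpy).as_matrix()
def toolT():
    s=observe(); T=np.eye(4); T[:3,:3]=R(s['tool_rot']); T[:3,3]=s['tool_pos']; return T
def shot(name):
    T=toolT(); p=vision.read_camera(name)
    p['W']=p['world_from_camera'] if 'world_from_camera' in p else T@p['T_tool_cam']
    p['W']=np.array(p['W']); return p
def cloud(p):
    z=p['range_z']; h,w=z.shape
    u,v=np.meshgrid(np.arange(w),np.arange(h))
    K=np.array([[p['fx'],0,p['cx']],[0,p['fy'],p['cy']],[0,0,1.]])
    n=cv2.undistortPoints(np.stack([u,v],-1).reshape(-1,1,2).astype(np.float64),K,np.array(p['distortion'],float)).reshape(h,w,2)
    c=np.dstack([n*z[...,None],z])
    return c@p['W'][:3,:3].T+p['W'][:3,3]
E
python3 - <<'E'
from h import *
s=observe(); print({k:np.round(v,3).tolist() for k,v in s.items()})
for n in ['scene','side','wrist']:
    p=shot(n); cv2.imwrite(f'pics/{n}0.png',p['pixels']); np.save(f'{n}0.npy',cloud(p)); print(n,p['W'].round(3).tolist())
    if n!='wrist' or 1:
        for t in ['lift_handle','clamp_handle','lift_valve','clamp_valve','duct_edge','solvent_bottle','spanner','vial_rack','lift_lever']:
            try: print(t,[(np.round(d['uv']).tolist(),round(d['conf'],2)) for d in vision.search_frame(p,t)])
            except Exception as e: print(t,e)
E
```

```text
pics
{'time': 0.0, 'qpos': [-0.146, 0.343, 1.525, -0.0, 1.275, -0.146], 'qvel': [-0.001, -0.002, 0.0, -0.0, 0.001, -0.0], 'joint_efforts': [0.001, -43.125, -24.422, 0.072, 0.056, -0.0], 'tool_pos': [0.525, 0.0, 0.226], 'tool_rot': [-1.703, 1.569, 3.009], 'contact_force': [0.292, 0.707, 0.205], 'torque': [0.016, 0.039, 0.029], 'opening': 0.092}
scene [[0.988, 0.107, -0.108, 0.679], [0.153, -0.692, 0.705, -0.659], [0.001, -0.714, -0.7, 0.862], [0.0, 0.0, 0.0, 1.0]]
lift_handle [([296.0, 208.0], 0.7)]
clamp_handle [([290.0, 249.0], 0.73), ([307.0, 185.0], 0.46)]
lift_valve [([308.0, 225.0], 0.91), ([301.0, 271.0], 0.36), ([256.0, 201.0], 0.36)]
clamp_valve []
duct_edge [([326.0, 251.0], 0.77)]
solvent_bottle [([293.0, 206.0], 0.7), ([306.0, 185.0], 0.41)]
spanner [([258.0, 200.0], 0.69)]
vial_rack []
lift_lever [([293.0, 205.0], 0.45)]
side [[-0.981, -0.157, 0.116, 0.46], [-0.194, 0.737, -0.647, 0.758], [0.016, -0.657, -0.753, 1.101], [0.0, 0.0, 0.0, 1.0]]
lift_handle [([279.0, 251.0], 0.84)]
clamp_handle [([268.0, 210.0], 0.49)]
lift_valve [([270.0, 271.0], 0.84), ([279.0, 250.0], 0.72)]
clamp_valve [([268.0, 226.0], 0.75)]
duct_edge [([248.0, 256.0], 0.59)]
solvent_bottle [([237.0, 348.0], 0.59)]
spanner [([308.0, 365.0], 0.75)]
vial_rack [([265.0, 166.0], 0.82)]
lift_lever [([282.0, 250.0], 0.91)]
wrist [[1.0, -0.001, 0.0, 0.525], [-0.001, -0.961, -0.276, 0.076], [0.0, 0.276, -0.961, 0.384], [0.0, 0.0, 0.0, 1.0]]
lift_handle [([356.0, 130.0], 0.66)]
clamp_handle [([389.0, 326.0], 0.59)]
lift_valve [([370.0, 118.0], 0.84), ([218.0, 22.0], 0.37)]
clamp_valve [([394.0, 243.0], 0.98)]
duct_edge [([372.0, 86.0], 0.78)]
solvent_bottle [([358.0, 128.0], 0.51)]
spanner [([218.0, 23.0], 0.69)]
vial_rack [([402.0, 405.0], 0.51)]
lift_lever [([358.0, 127.0], 0.9)]
```

View pics/scene0.png

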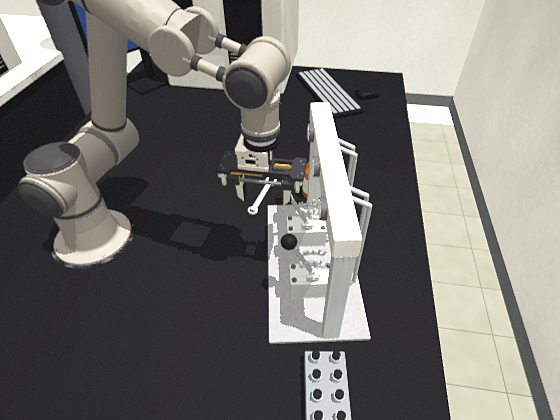

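View pics/side0.png

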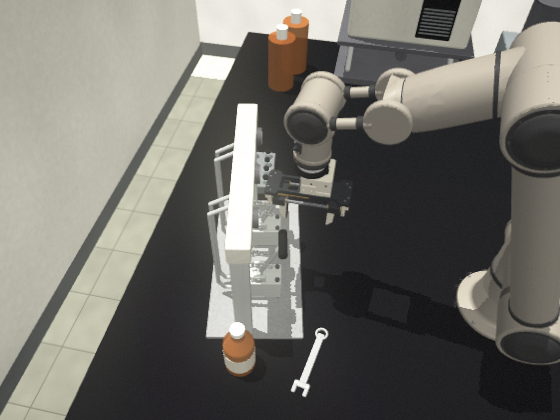

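View pics/wrist0.png

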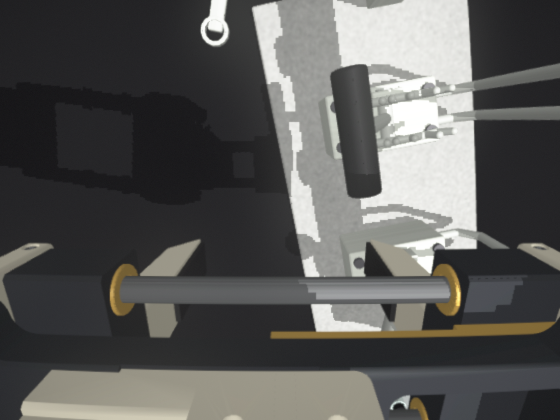

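The lift lever (crossbar) is on the left (+y) at side px (282,245) and wrist (356,130). The clamp ball is on the right at scene (290,242). The bottle and spanner are on the left and the rack is on the right. Next I'll measure them.

```bash
python3 - <<'E'
from h import *
ps={n:shot(n) for n in ['scene','side','wrist']}
for n,p in ps.items():
    c=cloud(p); g=p['pixels'].astype(int)
    np.savez(f'{n}1.npz',c=c,g=p['pixels'],z=p['range_z'])
    for t in ['lift_handle','clamp_handle','lift_valve','clamp_valve','solvent_bottle','spanner','vial_rack']:
        for d in vision.cut_out(p,t)[:2]:
            m=d['mask']&(p['range_z']>0); q=c[m]
            if len(q)<5: continue
            print(n,t,round(d['conf'],2),len(q),np.median(q,0).round(3),np.percentile(q,3,axis=0).round(3),np.percentile(q,97,axis=0).round(3))
# plate points
P=[]
for n,p in ps.items():
    c=cloud(p); z=p['range_z']
    m=(z>0)&(abs(c[...,2]-.012)<.004)&(p['pixels'].mean(-1)>110)&(c[...,0]>.4)&(c[...,0]<1.0)&(abs(c[...,1])<.35)
    m=cv2.morphologyEx(m.astype(np.uint8),cv2.MORPH_OPEN,np.ones((3,3)))>0
    q=c[m]; print(n,len(q)); P.append(q)
    if len(q)>20: print(cv2.minAreaRect(q[:,:2].astype(np.float32)*1000))
# duct: z near .37 top
for n,p in ps.items():
    c=cloud(p); m=(p['range_z']>0)&(abs(c[...,2]-.37)<.006)&(p['pixels'].min(-1)>150)&(c[...,0]>.5)&(abs(c[...,1])<.35)
    m=cv2.morphologyEx(m.astype(np.uint8),cv2.MORPH_OPEN,np.ones((3,3)))>0
    q=c[m]; print('duct',n,len(q))
    if len(q)>20: print(cv2.minAreaRect(q[:,:2].astype(np.float32)*1000), q.mean(0), cv2.boxPoints(cv2.minAreaRect(q[:,:2].astype(np.float32)*1000)).round().tolist())
E
```

```text
scene lift_handle 0.65 118 [0.598 0.069 0.14 ] [0.58  0.032 0.012] [0.624 0.195 0.198]
scene clamp_handle 0.7 289 [ 0.608 -0.106  0.202] [ 0.586 -0.118  0.099] [ 0.649 -0.094  0.216]
scene lift_valve 0.82 1352 [0.627 0.059 0.074] [0.575 0.041 0.013] [0.677 0.19  0.157]
scene clamp_valve 0.62 1783 [ 0.643 -0.109  0.075] [ 0.593 -0.129  0.017] [ 0.695 -0.066  0.214]
scene solvent_bottle 0.57 126 [0.602 0.263 0.063] [0.593 0.213 0.01 ] [0.613 0.276 0.118]
scene spanner 0.62 196 [0.458 0.225 0.005] [ 0.439  0.166 -0.001] [0.476 0.297 0.008]
scene spanner 0.58 13959 [ 0.68  -0.126  0.128] [ 0.534 -0.227  0.008] [0.78 0.2  0.37]
scene vial_rack 0.64 2907 [ 0.716 -0.341  0.035] [ 0.672 -0.404  0.031] [ 0.76  -0.274  0.06 ]
scene vial_rack 0.31 13941 [ 0.681 -0.127  0.126] [ 0.534 -0.227  0.008] [0.78 0.2  0.37]
side lift_handle 0.77 376 [0.575 0.075 0.207] [ 0.557 -0.033  0.062] [0.618 0.105 0.214]
side lift_valve 0.92 1460 [0.598 0.091 0.08 ] [0.561 0.041 0.02 ] [0.641 0.111 0.212]
side clamp_valve 0.8 878 [ 0.637 -0.069  0.077] [ 0.606 -0.117  0.022] [ 0.672 -0.054  0.146]
side clamp_valv
[... 1345 characters left out ...]
), 11.082911491394043)
side 2598
((632.9710083007812, 75.83737182617188), (248.49566650390625, 582.1964111328125), 12.796390533447266)
wrist 38616
((648.155029296875, 4.8236236572265625), (239.71153259277344, 446.59051513671875), 11.123716354370117)
duct scene 3394
((618.9602661132812, -10.229385375976562), (164.38046264648438, 459.884521484375), 11.205394744873047) [ 0.68307468 -0.04739043  0.36863886] [[494.0, 199.0], [583.0, -252.0], [744.0, -220.0], [655.0, 231.0]]
duct side 3372
((673.582275390625, 4.395263671875), (51.125450134277344, 456.8174743652344), 11.12010669708252) [0.66649365 0.03935618 0.37187806] [[604.0, 224.0], [693.0, -225.0], [743.0, -215.0], [655.0, 233.0]]
duct wrist 0
```

```bash
python3 - <<'E'
from h import *
T=toolT(); print(T.round(3))
for n in ['scene','side']:
    d=np.load(n+'1.npz'); c=d['c'].reshape(-1,3); g=d['g'].reshape(-1,3); ok=d['z'].reshape(-1)>0
    q=(c-T[:3,3])@T[:3,:3]
    m=ok&(abs(q[:,1])<.12)&(abs(q[:,2])<.1)&(q[:,0]<.01)&(q[:,0]>-.4)
    # drop duct (white)
    X=.19363; lx=(c[:,:2]-[.6409,-.0057])@np.array([np.cos(X),np.sin(X)])
    m&=lx<0.0
    q=q[m]
    for a in np.arange(-.36,.01,.01):
        s=q[(q[:,0]>=a)&(q[:,0]<a+.01)]
        if len(s)>3: print(n,round(a*1000),len(s),(1000*np.r_[s[:,1].min(),s[:,1].max(),s[:,2].min(),s[:,2].max()]).round())
E
```

```text
[[-0.     1.     0.     0.525]
 [-0.     0.    -1.     0.   ]
 [-1.    -0.     0.     0.227]
 [ 0.     0.     0.     1.   ]]
scene -360 1176 [-120.   41.  -72.   66.]
scene -350 1048 [-120.   48.  -66.   71.]
scene -340 786 [-120.   52.  -66.   73.]
scene -330 474 [-120.   54.  -65.   74.]
scene -320 351 [-53.  54. -49.  73.]
scene -310 277 [-51.  53. -48.  72.]
scene -300 191 [-47.  51. -46.  71.]
scene -290 134 [-42.  44. -40.  67.]
scene -280 169 [-31.  41. -24.  62.]
scene -270 67 [ 1. 41.  2. 40.]
scene -260 166 [-31.  39. -24.  40.]
scene -250 178 [-32.  39. -37.  41.]
scene -240 172 [-33.  38. -32.  40.]
scene -230 164 [-35.  39. -21.  40.]
scene -220 203 [-38.  41. -12.  42.]
scene -210 135 [-35.  40.   3.  40.]
scene -200 147 [-34.  41.  -2.  41.]
scene -190 61 [-21.  31.   9.  36.]
scene -180 224 [-35.  38. -16.  40.]
scene -170 237 [-49.  38. -25.  40.]
scene -160 68 [-48.  18.   5.  39.]
scene -150 44 [-48.  17.   1.  25.]
scene -140 147 [-49. 119. -18.  26.]
scene -130 132 [-48. 120. -18.  27.]
scene -120 184 [ -77.  118. -100.   28.]
scene -110 1029 [-94. 118. -37.  40.
[... 974 characters left out ...]
0.]
side -200 50 [-38.  37. -40.  -6.]
side -190 70 [-31.  27. -33.  -8.]
side -180 226 [-46.  38. -39.  32.]
side -170 271 [-49.  30. -38.  38.]
side -160 30 [-49.  17. -37.  19.]
side -150 50 [-49. 116. -25.  15.]
side -140 131 [-49. 112. -28.   0.]
side -130 104 [-49. 110. -28. -13.]
side -120 692 [-94. 110. -38.  38.]
side -110 560 [-94. 111. -38.  37.]
side -100 263 [-91.  95. -39.  28.]
side -90 315 [-86.  88. -39.  31.]
side -80 91 [-85.  87. -38.  28.]
side -70 7 [-81.  85. -34.   8.]
side -60 5 [-45.  50. -12.  10.]
side -50 36 [-63.  64. -13.  13.]
side -40 48 [-61.  64. -14.   0.]
side -30 44 [-62.  64. -13.   5.]
side -20 36 [-61.  61. -13.   6.]
side -10 18 [-52.  57. -11.   7.]
```

```bash
python3 - <<'E'
from h import *
for n,(a,b,e,f) in {'scene':(190,330,90,260),'side':(230,370,60,290)}.items():
    im=cv2.imread(f'pics/{n}0.png')[e:f,a:b]; s=min(800/(b-a),600/(f-e)); cv2.imwrite(f'pics/{n}z.png',cv2.resize(im,None,fx=s,fy=s,interpolation=3))
E
```

```text
(no output)
```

View pics/scenez.png

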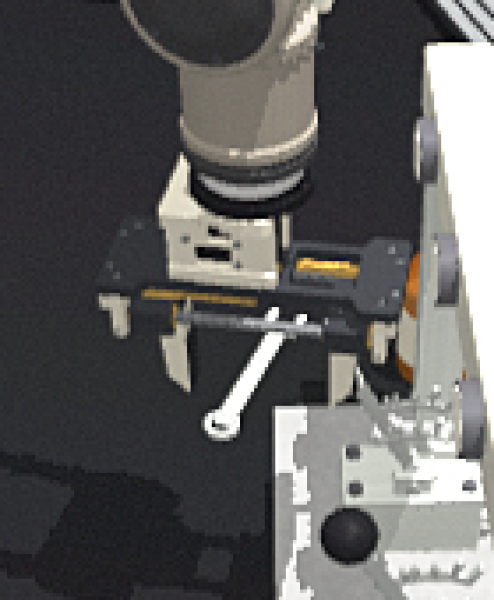

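View pics/sidez.png

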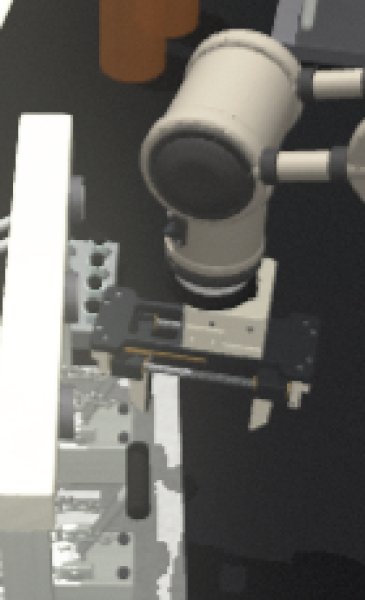

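The fixed-down tool only clears the duct if the 54 mm high body rail passes underneath it. That means the jaws along console x, TCP z about 0.178 and y_local about 65, which keeps the wrist between the gauges. I'll push with the back of the front finger. First I'll back off and align.

Emit:
{"name": "send_rows", "arguments": {"motion": [{"hand":1,"slide":[0,-30,0],"spin":-0.1},{"hand":1,"slide":[0,-10,-10],"spin":-0.094},{"hand":1,"slide":[0,0,-25],"spin":0},{"hand":1,"slide":[0,0,0],"spin":0}]}}

```text
time: 3.1
tool_pos: [0.4777, 0.0337, 0.2264]
tool_rot: [-0.904, 1.571, -2.275]
contact_force: [0.2, -0.6, 0.0]
opening: 0.092
```

```bash
cat >> h.py <<'E'
YAW=.1945; O=np.array([.6409,-.0057])
def loc(q):
    q=np.asarray(q,float); d=q[...,:2]-O; c,s=np.cos(YAW),np.sin(YAW)
    return np.stack([d[...,0]*c+d[...,1]*s,-d[...,0]*s+d[...,1]*c,q[...,2]],-1)
def st():
    s=observe(); T=toolT(); print('t',round(s['time'],2),'loc',(loc(s['tool_pos'])*1000).round(1),'yaw tool y',round(np.arctan2(T[1,1],T[0,1]),3),'F',np.round(s['contact_force'],1),'open',s['opening'])
E
python3 - <<'E'
from h import *
st(); p=shot('wrist'); cv2.imwrite('pics/w1.png',p['pixels'])
c=loc(cloud(p)); d=np.linalg.norm
m=(p['range_z']>0)&(c[...,2]>.19)&(c[...,2]<.23)&(c[...,0]>-.1)&(c[...,0]<.05)&(abs(c[...,1]-.085)<.06)&(p['pixels'].max(-1)<90)
q=c[m]; print(len(q),q.mean(0),np.percentile(q,[2,98],axis=0))
m=(p['range_z']>0)&(abs(c[...,2]-.076)<.003)&(abs(c[...,0])<.1)&(abs(c[...,1]-.085)<.07)
q=c[m]; print(len(q),np.percentile(q,[2,98],axis=0))
E
```

```text
t 3.1 loc [-152.6   70.2  226.4] yaw tool y 0.2 F [ 0.2 -0.6  0. ] open 0.09198676077455764
3580 [-0.06073161  0.09508577  0.20646009] [[-0.0676109   0.05961061  0.19777874]
 [-0.0497722   0.12490738  0.21028027]]
3307 [[-0.05449039  0.05849567  0.07354765]
 [ 0.05220296  0.11879106  0.07757242]]
```

View pics/w1.png

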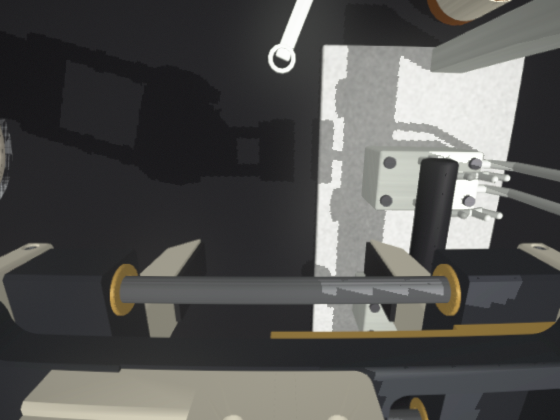

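The crossbar in view at px (435,210) has its near face at local x = -67.6, as predicted. The valve block also agrees to about 2 mm. Now I'll lower the tool.

Emit:
{"name": "send_rows", "arguments": {"motion": [{"hand":1,"slide":[30,0,3],"spin":0.005},{"hand":1,"slide":[17,0,0],"spin":0},{"hand":1,"slide":[0,0,0],"spin":0}]}}

```text
time: 3.45
tool_pos: [0.4807, 0.028, 0.1792]
tool_rot: [0.865, 1.566, -0.511]
contact_force: [-0.6, 0.6, -0.2]
opening: 0.0921
```

```bash
python3 - <<'E'
from h import *
st()
E
```

```text
t 3.45 loc [-150.7   64.1  179.2] yaw tool y 0.196 F [-0.6  0.6 -0.2] open 0.09206301168758137
```

Emit:
{"name": "send_rows", "arguments": {"motion": [{"hand":1,"slide":[0,15,-1],"spin":0},{"hand":1,"slide":[0,12,0],"spin":0},{"hand":1,"slide":[0,12,0],"spin":0},{"hand":1,"slide":[0,12,0],"spin":0},{"hand":1,"slide":[0,12,0],"spin":0}]}}

```text
time: 3.95
tool_pos: [0.5408, 0.0383, 0.184]
tool_rot: [-0.75, 1.565, -2.127]
contact_force: [-3.2, 0.6, 2.6]
opening: 0.0919
```

```bash
python3 - <<'E'
from h import *
st(); p=shot('side'); cv2.imwrite('pics/s2.png',cv2.resize(p['pixels'][100:310,180:420],None,fx=2.8,fy=2.8))
E
```

```text
t 3.95 loc [-89.7  62.5 184. ] yaw tool y 0.194 F [-3.2  0.6  2.6] open 0.09193767184439486
```

View pics/s2.png

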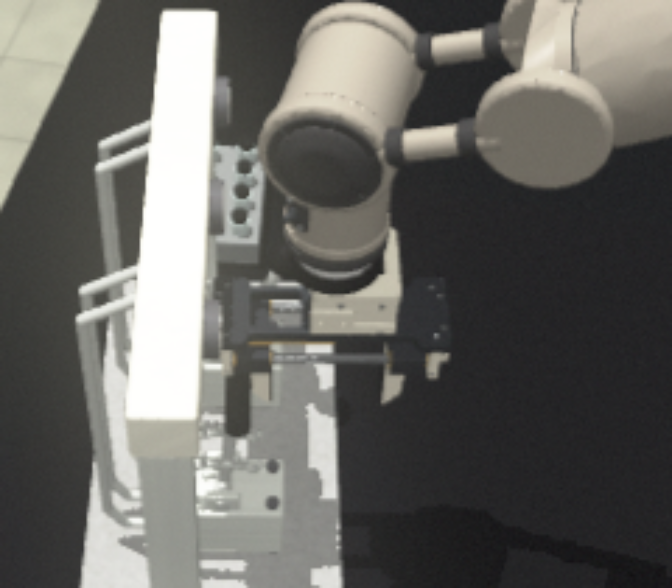

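The crossbar at px (237,405) is now about upright, with the rail end just in front of the duct edge and below it. z has crept up 5 mm, so I'll correct that and push on.

Emit:
{"name": "send_rows", "arguments": {"motion": [{"hand":1,"slide":[6,0,-4],"spin":0},{"hand":1,"slide":[2,8,0],"spin":0},{"hand":1,"slide":[1,10,0],"spin":0},{"hand":1,"slide":[1,10,0],"spin":0}]}}

```text
time: 4.4
tool_pos: [0.567, 0.0466, 0.1759]
tool_rot: [-0.948, 1.562, -2.326]
contact_force: [-5.8, -1.0, 3.8]
opening: 0.0918
```

```bash
python3 - <<'E'
from h import *
st()
E
```

```text
t 4.4 loc [-62.3  65.6 175.9] yaw tool y 0.193 F [-5.8 -1.   3.8] open 0.09177982625901704
```

Emit:
{"name": "send_rows", "arguments": {"motion": [{"hand":1,"slide":[0,8,0],"spin":0},{"hand":1,"slide":[0,7,0],"spin":0},{"hand":1,"slide":[0,5,0],"spin":0}]}}

```text
time: 4.7
tool_pos: [0.5879, 0.0506, 0.1753]
tool_rot: [-1.006, 1.561, -2.385]
contact_force: [-0.9, -0.5, 0.3]
opening: 0.0922
```

```bash
python3 - <<'E'
from h import *
st(); 
for n in ['side','scene']:
    p=shot(n); r=(slice(100,310),slice(180,420)) if n=='side' else (slice(80,360),slice(200,400))
    cv2.imwrite(f'pics/{n}3.png',cv2.resize(p['pixels'][r],None,fx=2.1,fy=2.1))
st()
E
```

```text
t 4.7 loc [-41.1  65.5 175.3] yaw tool y 0.193 F [-0.9 -0.5  0.3] open 0.09215994258146118
t 4.8 loc [-41.2  65.5 175.2] yaw tool y 0.193 F [-0.8  0.5  0.3] open 0.09186684039722368
```

View pics/side3.png

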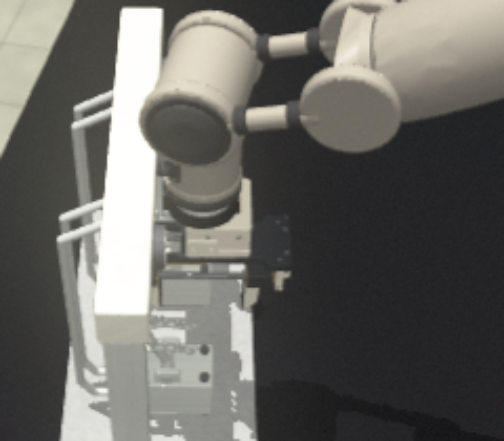

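View pics/scene3.png

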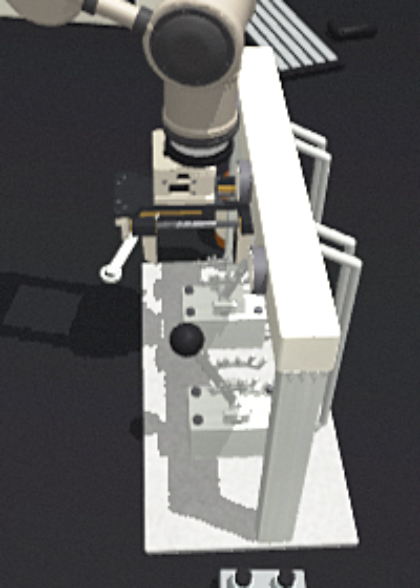

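The force fell to about zero after the crest, so the lever seems to have snapped over. I'll back out straight and check.

Emit:
{"name": "send_rows", "arguments": {"motion": [{"hand":1,"slide":[0,-25,0],"spin":0},{"hand":1,"slide":[0,-35,0],"spin":0},{"hand":1,"slide":[0,-40,0],"spin":0},{"hand":1,"slide":[0,-25,0],"spin":0},{"hand":1,"slide":[-30,0,30],"spin":0},{"hand":1,"slide":[0,0,0],"spin":0}]}}

```text
time: 5.4
tool_pos: [0.4638, -0.0029, 0.2041]
tool_rot: [-1.315, 1.557, -2.69]
contact_force: [0.6, 0.5, -0.4]
opening: 0.0917
```

```bash
python3 - <<'E'
from h import *
st()
for n in ['wrist','side','scene']:
    p=shot(n); c=loc(cloud(p)); ok=p['range_z']>0
    cv2.imwrite(f'pics/{n}4.png',p['pixels'])
    for t in ['lift_handle','clamp_handle']:
        for d in vision.cut_out(p,t)[:2]:
            q=c[d['mask']&ok]; 
            if len(q): print(n,t,round(d['conf'],2),np.round(d['uv']),len(q),np.median(q,0).round(3),np.percentile(q,3,axis=0).round(3),np.percentile(q,97,axis=0).round(3))
    m=ok&(c[...,2]>.165)&(c[...,2]<.24)&(abs(c[...,0])<.09)&(abs(c[...,1]-.087)<.06)
    q=c[m]
    if len(q): print(n,'near',len(q),q.mean(0).round(3),np.percentile(q,[2,50,98],axis=0).round(3).tolist())
st()
E
```

```text
t 5.4 loc [-173.2   37.   204.1] yaw tool y 0.195 F [ 0.6  0.5 -0.4] open 0.09171891579225878
wrist lift_handle 0.66 [518. 157.] 1273 [0.012 0.088 0.124] [-0.003  0.082  0.09 ] [0.023 0.093 0.151]
wrist lift_handle 0.34 [307.  16.] 775 [-0.155  0.221  0.007] [-0.171  0.203 -0.001] [-0.142  0.236  0.009]
wrist clamp_handle 0.23 [310.  14.] 773 [-0.154  0.221  0.007] [-0.171  0.203 -0.001] [-0.142  0.236  0.009]
side lift_handle 0.63 [263. 168.] 661 [-0.011 -0.324  0.039] [-0.034 -0.415  0.01 ] [ 0.016 -0.263  0.065]
side lift_handle 0.36 [256. 268.] 13 [0.004 0.089 0.101] [-0.001  0.087  0.096] [0.009 0.093 0.107]
side clamp_handle 0.79 [280. 195.] 273 [-0.049 -0.08   0.203] [-0.073 -0.297  0.004] [-0.005 -0.067  0.219]
scene lift_handle 0.38 [313. 216.] 55 [0.009 0.081 0.105] [-0.003  0.078  0.086] [0.026 0.088 0.15 ]
scene clamp_handle 0.84 [293. 248.] 336 [-0.049 -0.09   0.2  ] [-0.073 -0.102  0.013] [-0.005  0.045  0.216]
scene near 4 [0.035 0.085 0.177] [[0.033, 0.083, 0.174], [0.035, 0.085, 0.178], [0.036, 0.088, 0.18]]
t 5.85 loc [-174.5   40.   200.4] yaw tool y 0.197 F [-0.8  0.3  0.9] open 0.09186574202266486
```

View pics/wrist4.png

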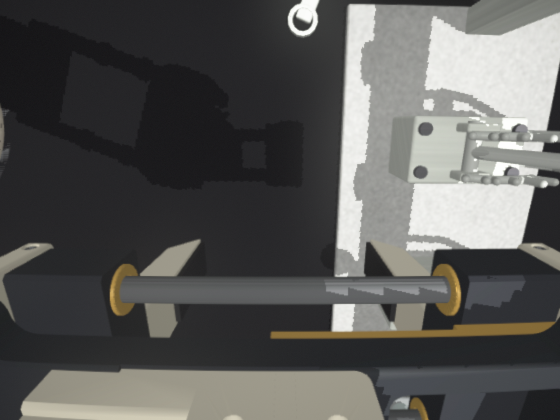

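View pics/side4.png

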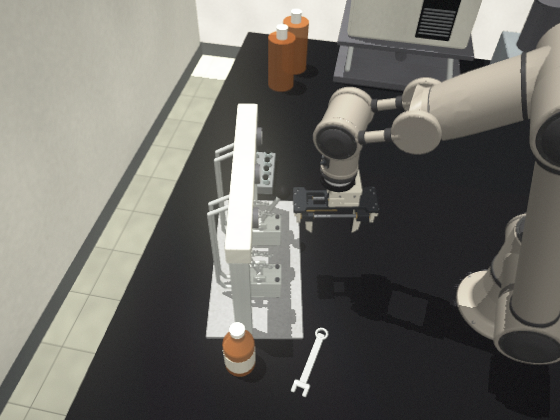

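View pics/scene4.png

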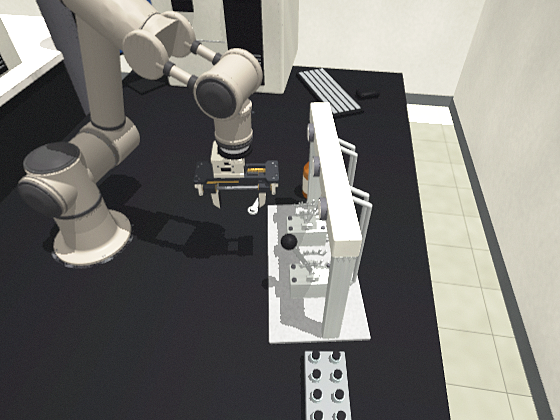

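```bash
python3 - <<'E'
from h import *
from scipy.optimize import least_squares
p=shot('wrist'); c=loc(cloud(p)); ok=p['range_z']>0
m=ok&(abs(c[...,1]-.088)<.010)&(c[...,2]>.112)&(c[...,2]<.20)&(c[...,0]>-.02)&(c[...,0]<.09)
q=c[m]; print(len(q),q.min(0),q.max(0))
def f(v,fixed):
    a,y0=v[0],v[1]; x0=v[2] if not fixed else 0; z0=.082
    n=np.array([np.cos(a),-np.sin(a)])
    d=(q[:,0]-x0)*n[0]+(q[:,2]-z0)*n[1]
    return np.hypot(d,q[:,1]-y0)-.006
for fx in (0,1):
    r=least_squares(f,[.4,.087,0][:3-fx],args=(fx,),loss='soft_l1',f_scale=.002); print(r.x, 'angle',.45+r.x[0],'rms',np.sqrt(np.mean(f(r.x,fx)**2)))
# clamp ball sphere, scene + side
for n in ['scene','side']:
    p=shot(n); c=loc(cloud(p)); m=(p['range_z']>0)&(np.linalg.norm(c-[-.057,-.085,.2],axis=-1)<.035)&(p['pixels'].max(-1)<90)
    q=c[m]
    r=least_squares(lambda v:np.linalg.norm(q-v,axis=1)-.019,[-.057,-.085,.2],loss='soft_l1',f_scale=.002); x=r.x
    print(n,len(q),x,'clamp angle',.45+np.arctan2(x[0],x[2]-.082))
    c=loc(cloud(p)); d=cloud(p)
    for t in ['solvent_bottle','spanner','vial_rack']:
        for e in vision.cut_out(p,t)[:1]:
            Q=d[e['mask']&(p['range_z']>0)]; print(n,t,np.median(Q,0).round(3))
E
```

```text
805 [0.00435377 0.08168641 0.112043  ] [0.02482827 0.09351294 0.1492429 ]
[ 0.40080817  0.08748773 -0.0005616 ] angle 0.8508081725967857 rms 0.0006499801874635469
[0.39110004 0.08749039] angle 0.8411000366685863 rms 0.0006557664700409231
scene 207 [-0.05802904 -0.08407269  0.19711331] clamp angle -0.016925151139847994
scene solvent_bottle [0.6   0.265 0.08 ]
scene vial_rack [ 0.716 -0.34   0.035]
side 166 [-0.05784565 -0.08530093  0.2009227 ] clamp angle -0.0027197247187012996
side solvent_bottle [0.618 0.308 0.113]
side spanner [0.46  0.25  0.008]
side vial_rack [ 0.693 -0.329  0.038]
```

```bash
python3 - <<'E'
from h import *
st(); print(job.hand_in())
E
```

```text
t 6.3 loc [-174.6   39.6  200.8] yaw tool y 0.197 F [-0.   0.2 -0.2] open 0.09182791442820475
the job is handed in; nothing more can be done
None
```

I pushed the lift lever over both crests with the back of the front finger, and it snapped into the float notch under the duct. I then backed out straight and handed the job in at 6.3 s. The gripper was about 10 cm clear of the console's parts and reading no force.

**Last checks:**
- **Lift lever:** a fit to its rod in the wrist image gives 0.84–0.85 rad, inside the float notch (0.80–0.94). I could not see the handle itself: the duct hid it, and the network's handle detections landed on the rod or on other things. The figure therefore rests on the rod alone.
- **Clamp lever:** a fit to its ball gives about -0.01 rad, still in its hold notch.
- **Bottle, rack and spanner:** the bottle and the rack's scene view agree with the start to within 2 mm sideways. The rack's side view had shifted, because the arm and duct hide different parts of it. The last side view of the spanner was within 1 mm in x and 9 mm along its length, and I put that 9 mm down to mask noise. The scene camera missed the spanner at the end.
- **Force:** the highest reading at the end of a move was about 7 N. I did not see the force within moves, so the peak at the crest was not read.

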